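Load the mould warmer and latch its tray

ROBOT

A 6-joint arm with a two-finger parallel gripper is mounted at the origin on the work surface. World frame = base frame: x ahead of the robot, y to its left, z up, the work surface at z = 0. Lengths are in mm, angles in rad, forces in N, time in s.
With the tool pointing down it reaches from about 400 to 925 mm from the base axis. Payload 12.5 kg.
Tool frame: the origin (TCP) lies on the mounting face of the last link; the fingertips stand 190 mm ahead of it and the grasp point (between the pads) lies 171 mm ahead of it (env.grasp_offset is the distance from the TCP to the grasp point, in mm); z points along the fingers, y is the direction in which the jaws open and shut (so a half turn about z gives the same grasp; the last joint's range is limited). The gripper opens to 95 mm and grips with 3 to 60 N. Pads are 20 mm wide; open, the fingers measure 119 mm over their backs; the gripper's body (75 mm by 180 mm) begins 59 mm behind the grasp point.
Start: joints at [1.059, 0.491, 1.559, -0, 1.092, -0.106], TCP at [246.698, 574.252, 404.761] pointing down, gripper open.
Joint ranges: [-3.1, 3.1], [-0.84, 2.19], [0.05, 2.79], [-1.13, 4.28], [0.06, 2.93], [-2.69, 2.69]. Speed limits (rad/s): [2.22, 2.22, 2.79, 3.14, 3.14, 3.14].

INTERFACE

Orientations are given as [roll, pitch, yaw] about the fixed x, y, z axes, in that order (R = Rz(yaw) Ry(pitch) Rx(roll)).
In Python, from cell import env, viewer gives the robot as it stands.
- The arm moves only by the tool play_rows, never from a script. Its argument "increments" is a list of rows, each an object of numbers: "dx", "dy", "dz": the shift along the tool's x, y, z in mm; "rx", "ry", "rz": the turn, a rotation vector about the tool's x, y, z in units of 6 degrees (1.0 is 6 degrees). A call has 1 to 8 rows; each row is the pose to reach, as a shift and turn from the pose measured when the call began, along the tool's axes at that moment; what a row does not reach only later rows make up. A row lasts 1/12 s, in which the tool goes at most 41.7 mm and 7.16 degrees, less where a joint would pass 70% of its speed; a pose out of reach is approached as far as the arm can. A call with a gripper value outside its range is refused whole. "fingers" is the opening, from 0 (shut) to 1 (fully open), set as the call begins (left out, the last holds). The fingers move at their own pace and stop on an object; the grip force is fixed at half the most. Time passes only in rows, so rows that repeat a pose let the fingers close. It gives the time, the measured TCP pose, the force and the opening at its end, in the units of the state.
- env.state(): the state, without advancing time (a new reading comes with each control period).
- viewer.read_camera(name): name is "scene" or "top"; returns a dict with "image" (400x640x3 uint8, red, green, blue), "fx", "fy", "cx", "cy" (pixels), "rvec" (rotation vector, rad) and "tvec" (3), from world to camera coordinates, as OpenCV has them. Camera axes: x right, y down, z forward; pixel columns grow to the right and rows downward; lengths in mm; the calibration is good to about 2 mm. A picture is of the moment at which its call begins. There is no depth.
- env.job_done(): hands the job in, once; it reports no verdict.
The state is a dict: "t": time; "joints": joint angles; "qvel": joint speeds; "tau": joint torques, N m; "eef_pos": TCP position; "tcp_rot": TCP orientation; "ft_force": force on the tool from outside, world axes, zero at the start; "moment": the same for the moment, N m; "opening": opening from 0.0 (shut) to 1.0 (fully open).
Only numpy, scipy, OpenCV 4.12 (cv2) and the standard library are available. Lean on these libraries where they do the work, as an engineer would, in place of code of your own. Each camera call takes 0.05 s, during which the arm holds its last target.

TASK

Put the white plaster mould flat into the open tray of the mould warmer, wells up. Then push the tray in with a gentle, even pressure until its push-push latch catches, let go, and make sure that the tray stays in by itself with the mould in it. Never force the tray, and leave the other things on the bench where they are.

Things in the scene. Friction and masses are not known exactly. Their poses are not given: they have to be found in the camera images.
- mould_mid (a point): centre (half-way up) of the loose white plaster mould, a block 64 (its x) x 56 (its y) x 28 (z, up) mm, about 120 g, with three shallow wells (12 mm deep, empty) in its top; it lies on the bench, wells up, to the left or the right of the warmer
- warmer: the mould warmer: a low grey metal case 230 (x) x 190 (y) x 85 (z) mm, fixed to the bench; origin on the bench under the middle of its front edge; its x axis points horizontally into the case (the way the tray is pushed), z up. Only the case's front is open, for the tray
- tray (a joint): how far the warmer's tray stands out, in m: 0 = panel against the case's front, 0.125 = fully out. It starts 0.095 to 0.12 out and stays where it is left, except that over the last 56 mm a spring pushes it out with 1 N growing to 6 N. Held by the latch it reads between 0.012 and 0.036; let go without being caught, the spring throws it back out to 0.05 or more
- latch (a point): the hidden push-push latch behind the tray (this point: mid-mouth of the case). Push the tray about 10 mm PAST where it will be held, to a firm buffer (the push, 4 to 9 N till then, climbs past 12 N and the tray stops), then let go. The buffer comes at joint tray 0.002 to 0.027: it differs at each start and cannot be seen. A second full push unlatches, a third latches anew. More than 18 N on the tray damages it
- tray_face (a point): centre of the front face of the tray's white front panel, where to push, 37 mm above the bench (on a thin black pad); x axis horizontal, along the push direction into the case. The panel is 174 mm wide (y), 56 mm high (9 to 65 mm above the bench), 20 mm thick; it moves with the tray and always stands wholly in front of the case
- tray_load (a point): loading place on the aluminium tray's floor, 12 mm above the bench, 50 mm behind the panel's back face, mid-width; axes as tray_face. The floor is 120 (x) x 140 (y) mm between the panel and walls 22 mm high; the mould may lie anywhere on it and passes well below the case's roof. At the start the case's front edge is 45 mm or more behind this point
- clay_mould: bystander: a terracotta-coloured mould, 64 x 56 x 28 mm, two wells, lying on the bench on the other side of the warmer from the white one; origin under its centre. Leave it
- jar_teal: bystander: teal jar with a black cap, 58 mm wide, 75 mm tall; origin under its centre
- jar_navy: bystander: navy-blue jar with a black cap, 58 mm wide, 75 mm tall; origin under its centre
- lid_a: bystander: black jar lid lying open side up, 72 mm wide, 15 mm tall; origin under its centre
- lid_b: bystander: a second black jar lid like the first
- tweezers: bystander: steel tweezers lying flat nearer the robot, 130 mm long (x); origin under their middle
- brush: bystander: small yellow brush lying flat, 160 mm long (x); origin under its middle
Things that resemble listed ones, but are neither listed nor needed, are in the scene too. What is meant by the part that bears mould_mid is not yellow, and is the smaller of those in its own colour.

How it is judged:
By the outcome, as a careful person would: the job done as asked, in the order asked, and still so for the second after the job is handed in, with the robot touching nothing.
It also fails if it takes over 72 s, if anything falls off the work surface, if the arm or the gripper's body presses on something with over 40 N, if the wrist force passes 120 N, or if a joint passes its speed limit or range.

## Working session

There is one attempt and no reset: what is moved stays moved. The work goes in short steps, Python scripts to look and compute and a tool call to move; the robot and the scene stay as the last step left them, time stands still between calls to the robot, and variables do not carry over. Pictures are saved under pics/ and viewed, and the job is handed in when it is done.

Besides the shell and the picture viewer there is one more tool, called after "Request:" by a JSON object that holds its "fn" and its "kwargs", one argument or row to a line. play_rows: Moves the arm, as the interface text tells. Its arguments: {"type":"object","properties":{"increments":{"type":"array","items":{"type":"object","properties":{"dx":{"type":"number"},"dy":{"type":"number"},"dz":{"type":"number"},"rx":{"type":"number"},"ry":{"type":"number"},"rz":{"type":"number"}}}},"fingers":{"type":"number"}},"required":["increments"]}

```bash
mkdir -p pics; ls; cat > h.py <<'E'
import numpy as np, cv2
from cell import env, viewer
from scipy.spatial.transform import Rotation as R
def cam(n):
    c=viewer.read_camera(n); c['R']=cv2.Rodrigues(np.array(c['rvec'],float))[0]; c['t']=np.array(c['tvec'],float).reshape(3); return c
def ray(c,u,v,z):
    d=c['R'].T@np.array([(u-c['cx'])/c['fx'],(v-c['cy'])/c['fy'],1]); o=-c['R'].T@c['t']
    return o+d*(z-o[2])/d[2]
def proj(c,p):
    q=c['R']@np.array(p,float)+c['t']; return np.array([c['fx']*q[0]/q[2]+c['cx'],c['fy']*q[1]/q[2]+c['cy']])
def save(c,n,crop=None,s=1):
    im=c['image'][:,:,::-1]
    if crop: im=im[crop[1]:crop[3],crop[0]:crop[2]]
    im=cv2.resize(im,None,fx=s,fy=s,interpolation=cv2.INTER_CUBIC); cv2.imwrite('pics/'+n,im)
E
python3 - <<'E'
from h import *
for n in('scene','top'):
    c=cam(n); save(c,n+'0.png'); print(n,c['fx'],c['cx'],c['cy'],-c['R'].T@c['t'])
print(env.state())
E
```

```text
pics
scene 508.30232058344103 319.64004870794076 197.25628231215896 [ 859.14936357 -603.86118125 1134.78263222]
top 398.22421697851075 319.5534295654832 203.1015535507382 [ 422.76937597  -21.40881376 1243.4559083 ]
{'t': 0.1, 'joints': array([ 1.05940077e+00,  4.91512355e-01,  1.55937303e+00, -3.71929812e-06,
        1.09169218e+00, -1.05601441e-01]), 'qvel': array([ 0.00093561, -0.00039655, -0.0019445 ,  0.00190606,  0.00044751,
        0.00133522]), 'tau': array([ 2.51222249e-03, -6.13625336e+01, -2.58611530e+01,  6.93741906e-02,
        4.70362196e-02, -3.51506958e-05]), 'eef_pos': array([246.68886637, 574.23545791, 404.21729769]), 'tcp_rot': array([-3.14061288e+00, -1.00534063e-04,  2.73580021e+00]), 'ft_force': array([ 0.12041521, -0.06854252, -0.50822214]), 'moment': array([-0.02808342, -0.00899569,  0.05335088]), 'opening': 0.9980802811577693}
```

View pics/scene0.png

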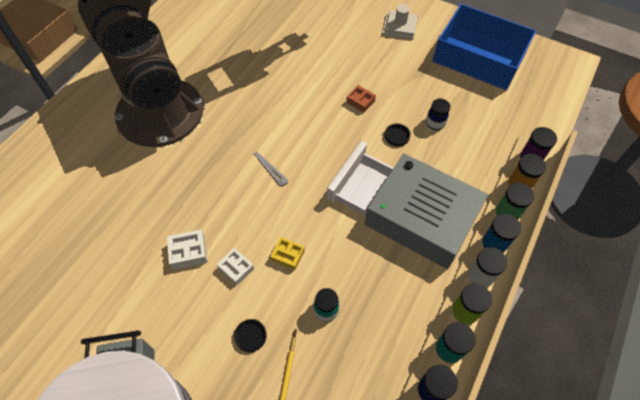

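View pics/top0.png

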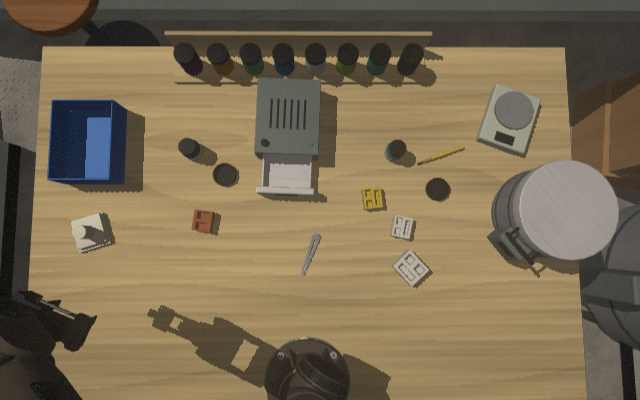

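Possible moulds (top view): the small white one at (402,227), the large white one at (411,268), yellow at (373,198), terracotta at (203,221), and a whitish stamp or press at (90,232). The description (white, not yellow, the smaller of its colour) fits (402,227), which is (236,266) in the scene view. I'll check it with a close crop and measure.

```bash
python3 - <<'E'
from h import *
t=cam('top'); s=cam('scene')
save(t,'c_top.png',(350,180,450,300),6); save(s,'c_sc.png',(150,210,320,290),4.5)
save(t,'c_tray.png',(240,70,340,210),4); save(s,'c_tray2.png',(310,130,500,270),4)
for n,c,box in(('top',t,(385,210,420,245)),('topbig',t,(388,246,436,290)),('scene',s,(212,245,258,288)),('clay',t,(185,203,222,240))):
    x0,y0,x1,y1=box; im=c['image'][y0:y1,x0:x1].astype(int)
    if n=='clay': m=(im[...,0]-im[...,2]>60)&(im[...,1]<100)
    else: m=(im.max(2)-im.min(2)<35)&(im.min(2)>110)
    m=m.astype(np.uint8); k=max(cv2.findContours(m,0,1)[0],key=cv2.contourArea)
    r=cv2.minAreaRect(cv2.convexHull(k)); b=cv2.boxPoints(r)+[x0,y0]
    w=np.array([ray(c,*p,28) for p in b])
    print(n,np.round(r[0],1)+[x0,y0],w.round(0)[:,:2].tolist(),w.mean(0).round(1),[round(np.linalg.norm(w[i]-w[i-1])) for i in (1,2)],[round(np.degrees(np.arctan2(*(w[i]-w[i-1])[1::-1])),1) for i in(1,2)])
E
```

```text
top [401.1 226.7] [[435.0, -252.0], [496.0, -265.0], [484.0, -325.0], [422.0, -311.0]] [ 459.4 -288.5   28. ] [63, 61] [np.float64(-12.5), np.float64(-101.6)]
topbig [409.9 267.2] [[345.0, -255.0], [394.0, -310.0], [328.0, -370.0], [279.0, -315.0]] [ 336.6 -312.6   28. ] [74, 89] [np.float64(-47.9), np.float64(-137.5)]
scene [234.5 265. ] [[425.0, -315.0], [436.0, -257.0], [500.0, -275.0], [489.0, -331.0]] [ 462.5 -294.5   28. ] [58, 67] [np.float64(79.9), np.float64(-15.6)]
clay [201.7 220.6] [[454.0, 350.0], [516.0, 342.0], [507.0, 288.0], [446.0, 296.0]] [480.8 318.9  28. ] [62, 55] [np.float64(-7.4), np.float64(-99.0)]
```

View pics/c_top.png

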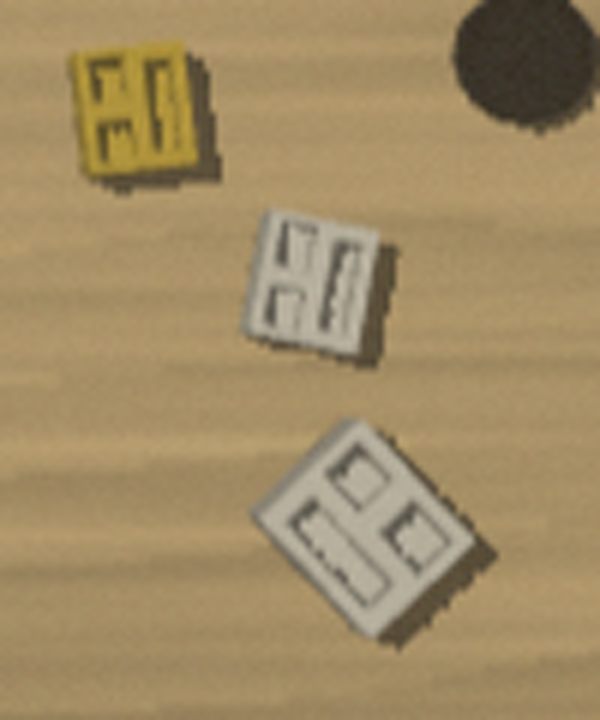

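View pics/c_sc.png

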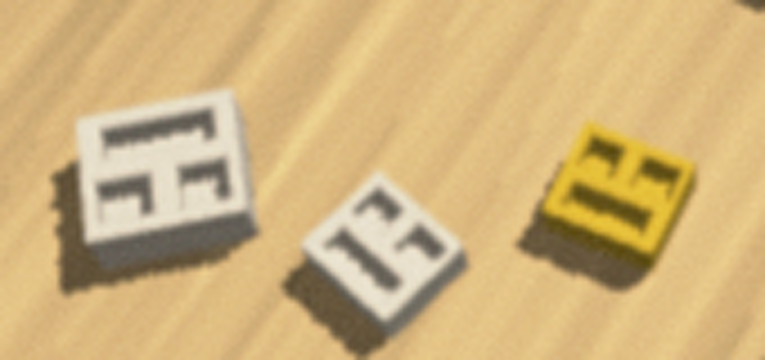

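View pics/c_tray.png

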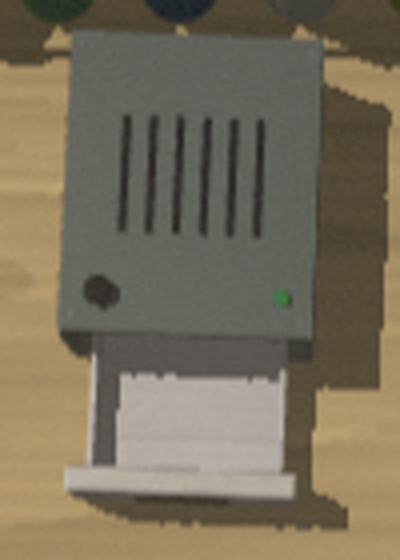

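View pics/c_tray2.png

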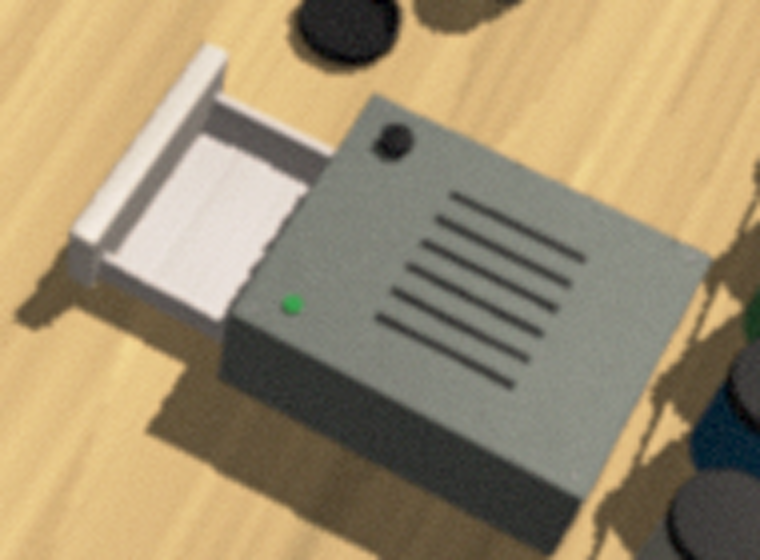

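The crops show that the small white mould has three wells up. It is distinctly smaller than the other white block and it isn't yellow. Next I'll refine the top-face corners, the tray and the case.

```bash
python3 - <<'E'
from h import *
t=cam('top'); s=cam('scene')
def rect(c,box,thr,z,n,sat=35):
    x0,y0,x1,y1=box; im=c['image'][y0:y1,x0:x1].astype(int)
    for th in thr:
        m=((im.max(2)-im.min(2)<sat)&(im.min(2)>th)).astype(np.uint8)
        m=cv2.resize(m*255,None,fx=4,fy=4,interpolation=cv2.INTER_LINEAR)>127
        k=max(cv2.findContours(m.astype(np.uint8),0,1)[0],key=cv2.contourArea)
        w=np.array([ray(c,x0+(p[0]+.5)/4-.5,y0+(p[1]+.5)/4-.5,z)[:2] for p in cv2.convexHull(k)[:,0].astype(float)]).astype(np.float32)
        r=cv2.minAreaRect(w); print(n,th,np.round(r[0],1),np.round(r[1],1),round(r[2],1), cv2.boxPoints(r).round(0).tolist())
print(t['image'][218:238:3,390:416:2].min(2)); print(s['image'][250:285:3,216:254:3].min(2))
rect(t,(385,210,420,245),(110,135,150,160),28,'top'); rect(s,(212,245,258,288),(110,150,170),28,'scene')
rect(t,(250,180,322,200),(100,120,150),65,'panel top')
# manual corners
print('case top view', [ray(t,240+x/4,70+y/4,85)[:2].round(0).tolist() for x,y in((72,31),(323,40),(312,332),(60,328))])
print('case scene', [ray(s,310+x/4,130+y/4,85)[:2].round(0).tolist() for x,y in((376,95),(708,262),(582,498),(234,316))])
print('panel top view',[ray(t,240+x/4,70+y/4,65)[:2].round(0).tolist() for x,y in((66,467),(295,473),(295,496),(65,490))])
print('panel scene',[ray(s,310+x/4,130+y/4,65)[:2].round(0).tolist() for x,y in((208,43),(228,50),(98,240),(74,232))])
E
```

```text
[[ 99  98 127 143 153 119 107 157 153 158 150 133 100]
 [100 111 150 100 155 158 152 155  84 114 135 130  57]
 [103 120 159 132 149 152 155 149  83 149 159  80  55]
 [104 123 154 131 144 154 157 108 153 135 157  63  55]
 [101 143 116 155 158 137 158  88 159 136 154  61  59]
 [117 155 104 153 159 152 158  85 154 152 118  61 105]
 [106  83  76 114 136 147 154 155 154 157  66  56  99]]
[[130 128 130 130 120 177 195 158 134 131 123 136 132]
 [129 129 127 122 171 165  95 187 175 124 130 134 130]
 [129 130 123 175 170 162 138  90 198 181 133 135 128]
 [125 125 189 195 204 208 196 173 206 170 189 134 128]
 [131 196 193 100 148 205 199 203 141  85 145 198 128]
 [131 194 173 158  89 131 200 179 194 157  86 176 141]
 [105  89 182 206 187  93 120 198 207 203 187 146 101]
 [ 58  61  83 179 204 187  90 106 199 206 143 100 121]
 [ 61  60  60  81 179 206 188 147 202 129  96 120 133]
 [ 96  60  59  61  75 170 200 202 127  94 120 131 136]
 [128  90  59  54  62  71 152 123  95 119 133 136 133]
 [135 132 118  59  59  57  69  99 118 126 135 136 135]]
top 110 [ 459.4 -288.6] [63.  65.7] 78.2 [[421.0, -313.0], [485.0, -326.0], [498.0, -264.0], [434.0, -251.0]]
top 135 [ 459.9 -290.3] [57.6 63.8] 78.2 [[423.0, -312.0], [485.0, -325.0], [497.0, -269.0], [435.0, -256.0]]
top 150 [ 460.3 -290.8] [55.8 60.7] 77.6 [[425.0, -312.0], [484.0, -325.0], [496.0, -270.0], [437.0, -257.0]]Traceback (most recent call last):
  File "<stdin>", line 12, in <module>
  File "<stdin>", line 8, in rect
ValueError: max() iterable argument is empty
```

```bash
python3 - <<'E'
from h import *
t=cam('top'); s=cam('scene')
def rect(c,box,thr,z,n,sat=35):
    x0,y0,x1,y1=box; im=c['image'][y0:y1,x0:x1].astype(int)
    for th in thr:
        m=((im.max(2)-im.min(2)<sat)&(im.min(2)>th)).astype(np.uint8)
        m=cv2.resize(m*255,None,fx=4,fy=4,interpolation=cv2.INTER_LINEAR)>127
        k=max(cv2.findContours(m.astype(np.uint8),0,1)[0],key=cv2.contourArea)
        w=np.array([ray(c,x0+(p[0]+.5)/4-.5,y0+(p[1]+.5)/4-.5,z)[:2] for p in cv2.convexHull(k)[:,0].astype(float)]).astype(np.float32)
        r=cv2.minAreaRect(w); print(n,th,np.round(r[0],1),np.round(r[1],1),round(r[2],1), cv2.boxPoints(r).round(0).tolist())
rect(s,(212,245,258,288),(150,165),28,'scene')
rect(t,(250,186,322,200),(100,120,),65,'panel top')
print('case top view', [ray(t,240+x/4,70+y/4,85)[:2].round(0).tolist() for x,y in((72,31),(323,40),(312,332),(60,328))])
print('case scene', [ray(s,310+x/4,130+y/4,85)[:2].round(0).tolist() for x,y in((376,95),(708,262),(582,498),(234,316))])
print('panel top view',[ray(t,240+x/4,70+y/4,65)[:2].round(0).tolist() for x,y in((66,467),(295,473),(295,496),(65,490))])
print('panel scene',[ray(s,310+x/4,130+y/4,65)[:2].round(0).tolist() for x,y in((208,43),(228,50),(98,240),(74,232))])
E
```

```text
scene 150 [ 461.9 -294. ] [56.  62.9] 77.9 [[425.0, -315.0], [487.0, -328.0], [498.0, -273.0], [437.0, -260.0]]
scene 165 [ 461.9 -293.8] [55.5 62.8] 77.9 [[425.0, -314.0], [487.0, -327.0], [498.0, -273.0], [437.0, -260.0]]
panel top 100 [568.9  65.1] [171.8  26.3] 89.8 [[556.0, -21.0], [582.0, -21.0], [582.0, 151.0], [556.0, 151.0]]
panel top 120 [570.4  65. ] [171.8  23.3] 89.8 [[559.0, -21.0], [582.0, -21.0], [582.0, 151.0], [559.0, 151.0]]
case top view [[906.0, 144.0], [899.0, -44.0], [676.0, -35.0], [680.0, 151.0]]
case scene [[685.0, 150.0], [909.0, 137.0], [901.0, -45.0], [678.0, -37.0]]
panel top view [[579.0, 148.0], [574.0, -22.0], [557.0, -22.0], [562.0, 149.0]]
panel scene [[569.0, 148.0], [583.0, 149.0], [578.0, -20.0], [562.0, -22.0]]
```

The two views agree on the mould: (461,-292), yaw about -12°, 56 mm across its y. The warmer's yaw is about -2.1° and its case front is at (680,57.5). The panel's front centre is about (561,63), so the tray is about 0.10 out, and tray_load is about (630,60.5). I'll move now via a waypoint.

```bash
cat >> h.py <<'E'
def delta(p,yawdeg):
    s=env.state(); R0=R.from_euler('xyz',s['tcp_rot']); R1=R.from_euler('xyz',[np.pi,0,np.radians(yawdeg)])
    d=R0.inv().apply(np.array(p)-s['eef_pos']); r=np.degrees((R0.inv()*R1).as_rotvec())/6
    print('d',d.round(1),np.linalg.norm(d).round(0),'r',r.round(3))
E
python3 -c "
from h import *
delta([520,150,380],168)"
```

```text
d [-418.6 -281.9   24.7] 505.0 r [-1.000e-03 -1.000e-03 -1.876e+00]
```

Request:
{"fn": "play_rows", "kwargs": {
  "increments": [
    {"dx": -33, "dy": -22, "dz": 2},
    {"dx": -66, "dy": -44, "dz": 4},
    {"dx": -99, "dy": -66, "dz": 6},
    {"dx": -132, "dy": -88, "dz": 8},
    {"dx": -165, "dy": -110, "dz": 10},
    {"dx": -198, "dy": -132, "dz": 12},
    {"dx": -231, "dy": -154, "dz": 14},
    {"dx": -260, "dy": -175, "dz": 15}
  ],
  "fingers": 1
}}

```text
invalid input
```

```bash
python3 -c "
from h import *
delta([520,100,380],168); delta([461,-292,300],168);print(env.state()['joints'])"
```

```text
d [-438.3 -327.8   24.7] 548.0 r [-1.000e-03 -1.000e-03 -1.876e+00]
d [-538.9 -711.3  104.7] 898.0 r [-1.000e-03 -1.000e-03 -1.876e+00]
[ 1.05937985e+00  4.91032525e-01  1.55894849e+00  5.42403635e-05
  1.09169522e+00 -1.05577058e-01]
```

Request:
{"fn": "play_rows", "kwargs": {
  "increments": [
    {"dx": -33, "dy": -22, "dz": 2, "rx": 0, "ry": 0, "rz": 0},
    {"dx": -66, "dy": -44, "dz": 4, "rx": 0, "ry": 0, "rz": 0},
    {"dx": -99, "dy": -66, "dz": 6, "rx": 0, "ry": 0, "rz": 0},
    {"dx": -132, "dy": -88, "dz": 8, "rx": 0, "ry": 0, "rz": 0},
    {"dx": -165, "dy": -110, "dz": 10, "rx": 0, "ry": 0, "rz": 0},
    {"dx": -198, "dy": -132, "dz": 12, "rx": 0, "ry": 0, "rz": 0},
    {"dx": -231, "dy": -154, "dz": 14, "rx": 0, "ry": 0, "rz": 0},
    {"dx": -260, "dy": -175, "dz": 15, "rx": 0, "ry": 0, "rz": 0}
  ],
  "fingers": 1
}}

```text
t: 1.07
eef_pos: [417.4, 308.9, 389.7]
tcp_rot: [3.142, 0.0, 2.736]
ft_force: [0.2, 1.1, 0.4]
opening: 0.998
```

```bash
python3 -c "
from h import *
delta([520,50,380],168); delta([461,-292,300],168);print(env.state()['joints'])"
```

```text
d [-196.5 -197.3    9.7] 279.0 r [ 1.000e-03  2.000e-03 -1.877e+00]
d [-277.4 -534.8   89.7] 609.0 r [ 1.000e-03  2.000e-03 -1.877e+00]
[ 5.09856611e-01  3.59153027e-01  1.83405265e+00 -1.63696487e-04
  9.48174465e-01 -6.54817856e-01]
```

Request:
{"fn": "play_rows", "kwargs": {
  "increments": [
    {"dx": -28, "dy": -28, "dz": 2, "rx": 0, "ry": 0, "rz": -0.3},
    {"dx": -56, "dy": -56, "dz": 4, "rx": 0, "ry": 0, "rz": -0.6},
    {"dx": -84, "dy": -84, "dz": 5, "rx": 0, "ry": 0, "rz": -0.9},
    {"dx": -112, "dy": -112, "dz": 6, "rx": 0, "ry": 0, "rz": -1.2},
    {"dx": -135, "dy": -145, "dz": 8, "rx": 0, "ry": 0, "rz": -1.5},
    {"dx": -150, "dy": -180, "dz": 10, "rx": 0, "ry": 0, "rz": -1.88},
    {"dx": -165, "dy": -216, "dz": 15, "rx": 0, "ry": 0, "rz": -1.88},
    {"dx": -180, "dy": -252, "dz": 20, "rx": 0, "ry": 0, "rz": -1.88}
  ]
}}

```text
t: 1.73
eef_pos: [482.9, 4.5, 369.7]
tcp_rot: [3.141, 0.001, 2.933]
ft_force: [1.1, 0.7, -0.6]
opening: 1.002
```

```bash
python3 -c "
from h import *
delta([461,-292,300],168);print(env.state()['joints'])"
```

```text
d [ -39.9 -294.6   69.7] 305.0 r [0.001 0.009 0.005]
[-1.27640313e-01  3.35750937e-01  1.94026489e+00  7.16682915e-05
  8.64647610e-01 -1.48961445e+00]
```

Request:
{"fn": "play_rows", "kwargs": {
  "increments": [
    {"dx": -5, "dy": -38, "dz": 8, "rx": 0, "ry": 0, "rz": 0},
    {"dx": -10, "dy": -76, "dz": 16, "rx": 0, "ry": 0, "rz": 0},
    {"dx": -15, "dy": -114, "dz": 24, "rx": 0, "ry": 0, "rz": 0},
    {"dx": -20, "dy": -152, "dz": 32, "rx": 0, "ry": 0, "rz": 0},
    {"dx": -25, "dy": -190, "dz": 40, "rx": 0, "ry": 0, "rz": 0},
    {"dx": -30, "dy": -228, "dz": 50, "rx": 0, "ry": 0, "rz": 0},
    {"dx": -35, "dy": -264, "dz": 60, "rx": 0, "ry": 0, "rz": 0},
    {"dx": -40, "dy": -294.5, "dz": 70, "rx": 0, "ry": 0, "rz": 0}
  ]
}}

```text
t: 2.4
eef_pos: [460.5, -294.4, 299.4]
tcp_rot: [-3.141, 0.001, 2.932]
ft_force: [0.3, -0.4, -0.9]
opening: 1.002
```

```bash
python3 -c "
from h import *
delta([461,-292,189],168);print(env.state()['joints']);save(cam('scene'),'s1.png',(150,180,330,300),4.4)
save(cam('top'),'t1.png',(330,160,470,300),4)"
```

```text
d [  0.2   2.5 110.4] 110.0 r [-0.003  0.014 -0.003]
[-6.89769894e-01  5.14761461e-01  1.86170121e+00  6.31867715e-04
  7.63695688e-01 -2.05125065e+00]
```

View pics/s1.png

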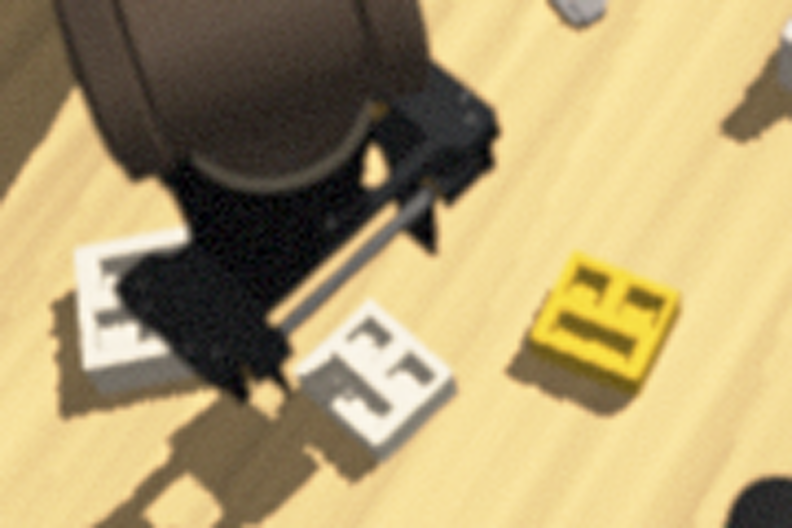

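The gripper is over the small white mould (crop about (375,380)), with the jaws across its 56 mm side. I'll descend to TCP z 195.

Request:
{"fn": "play_rows", "kwargs": {
  "increments": [
    {"dx": 0, "dy": 2, "dz": 25, "rx": 0, "ry": 0, "rz": 0},
    {"dx": 0, "dy": 2.5, "dz": 50, "rx": 0, "ry": 0, "rz": 0},
    {"dx": 0, "dy": 2.5, "dz": 70, "rx": 0, "ry": 0, "rz": 0},
    {"dx": 0, "dy": 2.5, "dz": 85, "rx": 0, "ry": 0, "rz": 0},
    {"dx": 0, "dy": 2.5, "dz": 95, "rx": 0, "ry": 0, "rz": 0},
    {"dx": 0, "dy": 2.5, "dz": 101, "rx": 0, "ry": 0, "rz": 0},
    {"dx": 0, "dy": 2.5, "dz": 104, "rx": 0, "ry": 0, "rz": 0},
    {"dx": 0, "dy": 2.5, "dz": 104, "rx": 0, "ry": 0, "rz": 0}
  ]
}}

```text
t: 3.17
eef_pos: [461.3, -293.1, 194.4]
tcp_rot: [3.142, 0.0, 2.929]
ft_force: [-0.3, 0.4, -0.1]
opening: 1.0
```

```bash
python3 -c "
from h import *
delta([461,-292,195],168);save(cam('scene'),'s2.png',(150,180,330,300),4.4)
save(cam('top'),'t2.png',(330,160,470,300),4)"
```

```text
d [ 0.5  1.  -0.6] 1.0 r [ 0.001  0.004 -0.028]
```

View pics/s2.png

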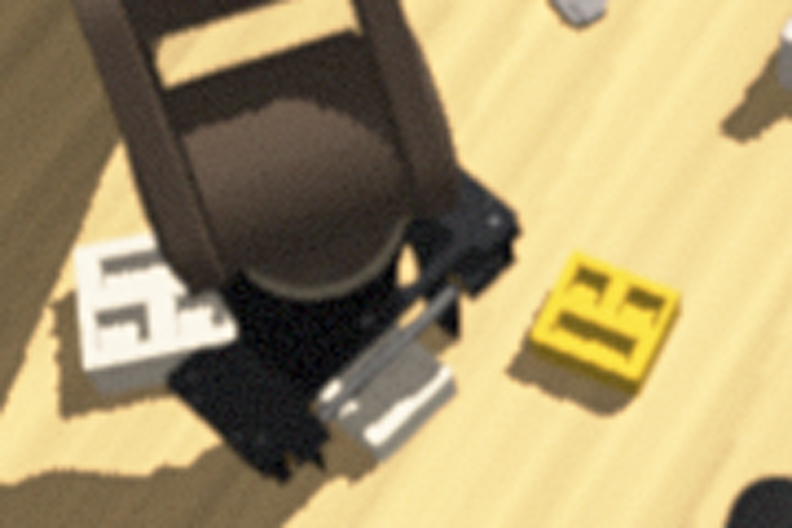

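The mould lies between the fingers and nothing else has been disturbed. Closing.

Request:
{"fn": "play_rows", "kwargs": {
  "increments": [
    {"dx": 0, "dy": 0.5, "dz": 0, "rx": 0, "ry": 0, "rz": 0},
    {"dx": 0, "dy": 0.5, "dz": 0, "rx": 0, "ry": 0, "rz": 0},
    {"dx": 0, "dy": 0.5, "dz": 0, "rx": 0, "ry": 0, "rz": 0},
    {"dx": 0, "dy": 0.5, "dz": 0, "rx": 0, "ry": 0, "rz": 0},
    {"dx": 0, "dy": 0.5, "dz": 0, "rx": 0, "ry": 0, "rz": 0},
    {"dx": 0, "dy": 0.5, "dz": 0, "rx": 0, "ry": 0, "rz": 0},
    {"dx": 0, "dy": 0.5, "dz": 0, "rx": 0, "ry": 0, "rz": 0},
    {"dx": 0, "dy": 0.5, "dz": 0, "rx": 0, "ry": 0, "rz": 0}
  ],
  "fingers": 0.4
}}

```text
t: 3.93
eef_pos: [461.4, -292.8, 195.0]
tcp_rot: [-3.141, 0.001, 2.929]
ft_force: [0.6, 0.6, -0.1]
opening: 0.586
```

Request:
{"fn": "play_rows", "kwargs": {
  "increments": [
    {"dx": 0, "dy": 0, "dz": 0, "rx": 0, "ry": 0, "rz": 0},
    {"dx": 0, "dy": 0, "dz": 0, "rx": 0, "ry": 0, "rz": 0},
    {"dx": 0, "dy": 0, "dz": 0, "rx": 0, "ry": 0, "rz": 0},
    {"dx": 0, "dy": 0, "dz": -5, "rx": 0, "ry": 0, "rz": 0},
    {"dx": 0, "dy": 0, "dz": -20, "rx": 0, "ry": 0, "rz": 0},
    {"dx": 0, "dy": 0, "dz": -45, "rx": 0, "ry": 0, "rz": 0},
    {"dx": 0, "dy": 0, "dz": -70, "rx": 0, "ry": 0, "rz": 0},
    {"dx": 0, "dy": 0, "dz": -95, "rx": 0, "ry": 0, "rz": 0}
  ]
}}

```text
t: 4.6
eef_pos: [461.1, -292.6, 291.1]
tcp_rot: [-3.142, 0.0, 2.929]
ft_force: [1.3, -0.3, -1.2]
opening: 0.586
```

```bash
python3 -c "
from h import *
print(env.state()['opening'])
delta([628,60.5,320],178);c=cam('scene');save(c,'s3.png',(150,130,350,300),4)"
```

```text
0.5855788875658071
d [-88.7 380.4 -28.8] 392.0 r [-0.     0.005 -1.696]
```

View pics/s3.png

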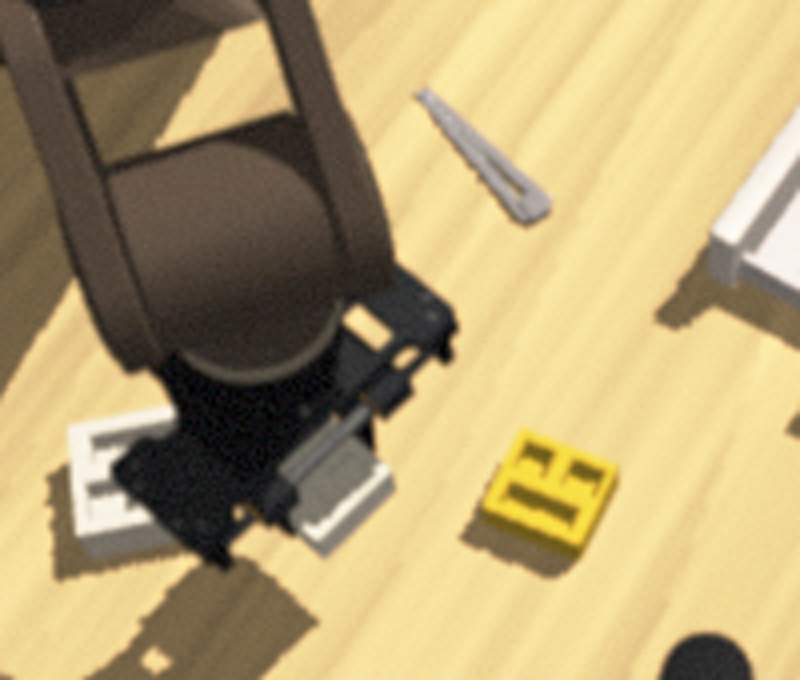

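The mould is held (opening 0.586 = 55.7 mm) and off the bench. Now to carry it over the tray.

Request:
{"fn": "play_rows", "kwargs": {
  "increments": [
    {"dx": -2, "dy": 10, "dz": -8, "rx": 0, "ry": 0, "rz": 0},
    {"dx": -8, "dy": 35, "dz": -16, "rx": 0, "ry": 0, "rz": -0.2},
    {"dx": -16, "dy": 70, "dz": -24, "rx": 0, "ry": 0, "rz": -0.4},
    {"dx": -24, "dy": 105, "dz": -29, "rx": 0, "ry": 0, "rz": -0.7},
    {"dx": -32, "dy": 140, "dz": -29, "rx": 0, "ry": 0, "rz": -1.0},
    {"dx": -40, "dy": 175, "dz": -29, "rx": 0, "ry": 0, "rz": -1.3},
    {"dx": -48, "dy": 210, "dz": -29, "rx": 0, "ry": 0, "rz": -1.6},
    {"dx": -56, "dy": 245, "dz": -29, "rx": 0, "ry": 0, "rz": -1.7}
  ]
}}

```text
t: 5.32
eef_pos: [568.3, -62.7, 324.2]
tcp_rot: [-3.138, 0.005, 3.109]
ft_force: [0.9, -1.5, -2.0]
opening: 0.589
```

```bash
python3 -c "
from h import *
delta([628,60.5,320],178)"
```

```text
d [-55.7 125.1   4. ] 137.0 r [-0.036  0.046  0.024]
```

Request:
{"fn": "play_rows", "kwargs": {
  "increments": [
    {"dx": -11, "dy": 25, "dz": 1, "rx": -0.04, "ry": 0.05, "rz": 0.02},
    {"dx": -22, "dy": 50, "dz": 2, "rx": -0.04, "ry": 0.05, "rz": 0.02},
    {"dx": -33, "dy": 75, "dz": 3, "rx": -0.04, "ry": 0.05, "rz": 0.02},
    {"dx": -44, "dy": 100, "dz": 4, "rx": -0.04, "ry": 0.05, "rz": 0.02},
    {"dx": -52, "dy": 117, "dz": 4, "rx": -0.04, "ry": 0.05, "rz": 0.02},
    {"dx": -56, "dy": 125, "dz": 4, "rx": -0.04, "ry": 0.05, "rz": 0.02},
    {"dx": -56, "dy": 125, "dz": 4, "rx": -0.04, "ry": 0.05, "rz": 0.02},
    {"dx": -56, "dy": 125, "dz": 4, "rx": -0.04, "ry": 0.05, "rz": 0.02}
  ]
}}

```text
t: 5.98
eef_pos: [627.9, 60.5, 319.7]
tcp_rot: [3.141, -0.001, 3.108]
ft_force: [0.0, -0.1, -1.5]
opening: 0.589
```

```bash
python3 -c "
from h import *
delta([628,60.5,208],178)
c=cam('scene');save(c,'s4.png',(250,100,450,250),4);print(proj(c,[628,60.5,12]))
c=cam('top');save(c,'t4.png',(230,80,350,220),4)"
```

```text
d [ -0.2   0.  111.7] 112.0 r [ 0.002 -0.013  0.012]
[365.56578663 185.69169038]
```

View pics/s4.png

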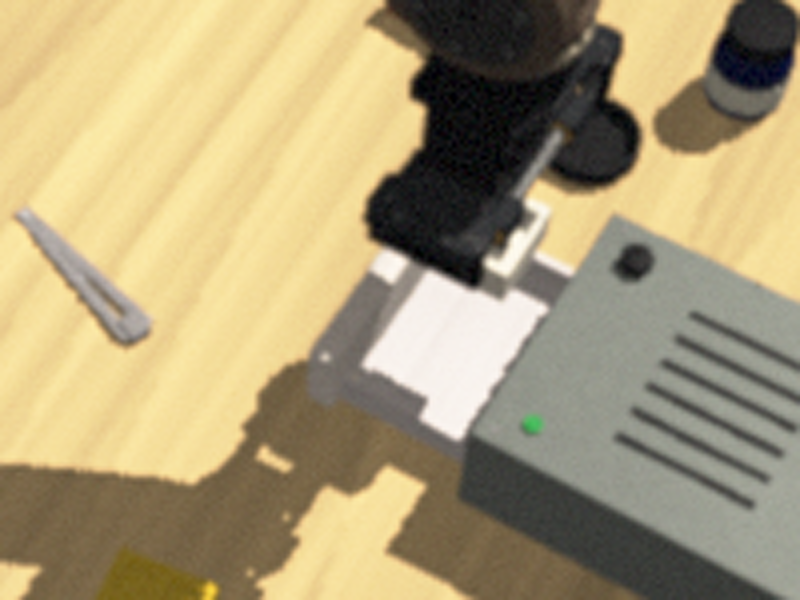

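View pics/t4.png

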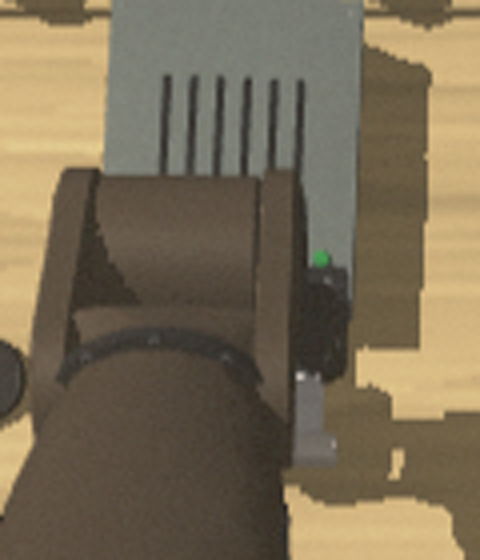

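The mould hangs over the open tray and its aim point projects onto the tray floor (scene (366,186)). I'll lower it to just above the floor.

Request:
{"fn": "play_rows", "kwargs": {
  "increments": [
    {"dx": 0, "dy": 0, "dz": 20, "rx": 0, "ry": 0, "rz": 0},
    {"dx": 0, "dy": 0, "dz": 45, "rx": 0, "ry": 0, "rz": 0},
    {"dx": 0, "dy": 0, "dz": 68, "rx": 0, "ry": 0, "rz": 0},
    {"dx": 0, "dy": 0, "dz": 85, "rx": 0, "ry": 0, "rz": 0},
    {"dx": 0, "dy": 0, "dz": 97, "rx": 0, "ry": 0, "rz": 0},
    {"dx": 0, "dy": 0, "dz": 104, "rx": 0, "ry": 0, "rz": 0},
    {"dx": 0, "dy": 0, "dz": 108, "rx": 0, "ry": 0, "rz": 0},
    {"dx": 0, "dy": 0, "dz": 108, "rx": 0, "ry": 0, "rz": 0}
  ]
}}

```text
t: 6.75
eef_pos: [627.8, 59.2, 211.8]
tcp_rot: [3.141, -0.001, 3.106]
ft_force: [0.6, 0.6, -1.5]
opening: 0.587
```

```bash
python3 -c "
from h import *
delta([628,60.5,208],178)
c=cam('scene');save(c,'s5.png',(250,100,450,250),4)"
```

```text
d [-0.2  1.3  3.8] 4.0 r [ 0.003 -0.013 -0.008]
```

View pics/s5.png

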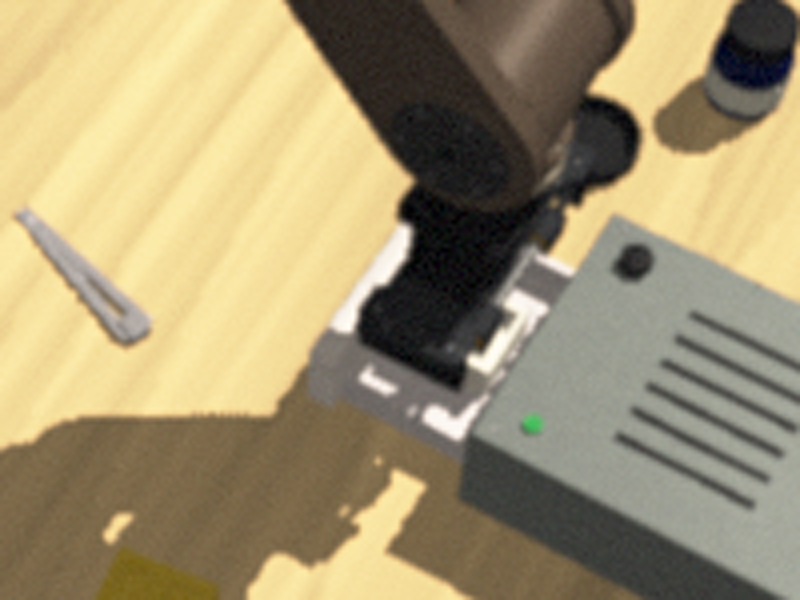

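The mould is inside the tray walls. I'll lower the last millimetres and watch the force.

Request:
{"fn": "play_rows", "kwargs": {
  "increments": [
    {"dx": 0, "dy": 1, "dz": 1, "rx": 0, "ry": 0, "rz": 0},
    {"dx": 0, "dy": 1, "dz": 2, "rx": 0, "ry": 0, "rz": 0},
    {"dx": 0, "dy": 1, "dz": 3, "rx": 0, "ry": 0, "rz": 0},
    {"dx": 0, "dy": 1, "dz": 4, "rx": 0, "ry": 0, "rz": 0},
    {"dx": 0, "dy": 1, "dz": 4.4, "rx": 0, "ry": 0, "rz": 0},
    {"dx": 0, "dy": 1, "dz": 4.4, "rx": 0, "ry": 0, "rz": 0}
  ]
}}

```text
t: 7.3
eef_pos: [627.9, 60.3, 208.0]
tcp_rot: [3.141, -0.001, 3.106]
ft_force: [-0.9, -0.8, -1.0]
opening: 0.592
```

Request:
{"fn": "play_rows", "kwargs": {
  "increments": [
    {"dx": 0, "dy": 0, "dz": 0.5, "rx": 0, "ry": 0, "rz": 0},
    {"dx": 0, "dy": 0, "dz": 1, "rx": 0, "ry": 0, "rz": 0},
    {"dx": 0, "dy": 0, "dz": 1, "rx": 0, "ry": 0, "rz": 0},
    {"dx": 0, "dy": 0, "dz": 1, "rx": 0, "ry": 0, "rz": 0}
  ]
}}

```text
t: 7.63
eef_pos: [627.9, 60.3, 207.1]
tcp_rot: [3.141, -0.001, 3.106]
ft_force: [0.9, -0.5, 0.4]
opening: 0.585
```

The force shows the weight has come off, so I'll open to 0.8. The finger backs then span about 100 mm, inside the 140 mm between the walls.

Request:
{"fn": "play_rows", "kwargs": {
  "increments": [
    {"dx": 0, "dy": 0, "dz": 0, "rx": 0, "ry": 0, "rz": 0},
    {"dx": 0, "dy": 0, "dz": 0, "rx": 0, "ry": 0, "rz": 0},
    {"dx": 0, "dy": 0, "dz": 0, "rx": 0, "ry": 0, "rz": 0},
    {"dx": 0, "dy": 0, "dz": 0, "rx": 0, "ry": 0, "rz": 0},
    {"dx": 0, "dy": 0, "dz": -3, "rx": 0, "ry": 0, "rz": 0},
    {"dx": 0, "dy": 0, "dz": -10, "rx": 0, "ry": 0, "rz": 0},
    {"dx": 0, "dy": 0, "dz": -30, "rx": 0, "ry": 0, "rz": 0},
    {"dx": 0, "dy": 0, "dz": -55, "rx": 0, "ry": 0, "rz": 0}
  ],
  "fingers": 0.8
}}

```text
t: 8.3
eef_pos: [627.7, 60.3, 261.9]
tcp_rot: [3.141, -0.003, 3.106]
ft_force: [-1.0, -0.1, 0.6]
opening: 0.801
```

```bash
python3 -c "
from h import *
delta([480,65,290],178)"
```

```text
d [147.9  -0.5 -27.6] 150.0 r [ 0.002 -0.03  -0.006]
```

Request:
{"fn": "play_rows", "kwargs": {
  "increments": [
    {"dx": 0, "dy": 0, "dz": -20, "rx": 0, "ry": 0, "rz": 0},
    {"dx": 20, "dy": 0, "dz": -30, "rx": 0, "ry": 0, "rz": 0},
    {"dx": 50, "dy": 0, "dz": -30, "rx": 0, "ry": 0, "rz": 0},
    {"dx": 80, "dy": 0, "dz": -30, "rx": 0, "ry": 0, "rz": 0},
    {"dx": 110, "dy": 0, "dz": -30, "rx": 0, "ry": 0, "rz": 0},
    {"dx": 135, "dy": 0, "dz": -30, "rx": 0, "ry": 0, "rz": 0},
    {"dx": 148, "dy": 0, "dz": -30, "rx": 0, "ry": 0, "rz": 0},
    {"dx": 148, "dy": 0, "dz": -30, "rx": 0, "ry": 0, "rz": 0}
  ],
  "fingers": 0.8
}}

```text
t: 8.97
eef_pos: [477.7, 65.7, 293.2]
tcp_rot: [3.141, -0.004, 3.106]
ft_force: [0.5, 0.0, 0.6]
opening: 0.799
```

```bash
python3 -c "
from h import *
c=cam('scene');save(c,'s6.png',(300,120,420,220),6)
c=cam('top');save(c,'t6.png',(230,80,350,220),4)
delta([525,64.5,214],178)"
```

```text
d [-44.7   0.5  79.1] 91.0 r [ 0.003 -0.014 -0.005]
```

View pics/s6.png

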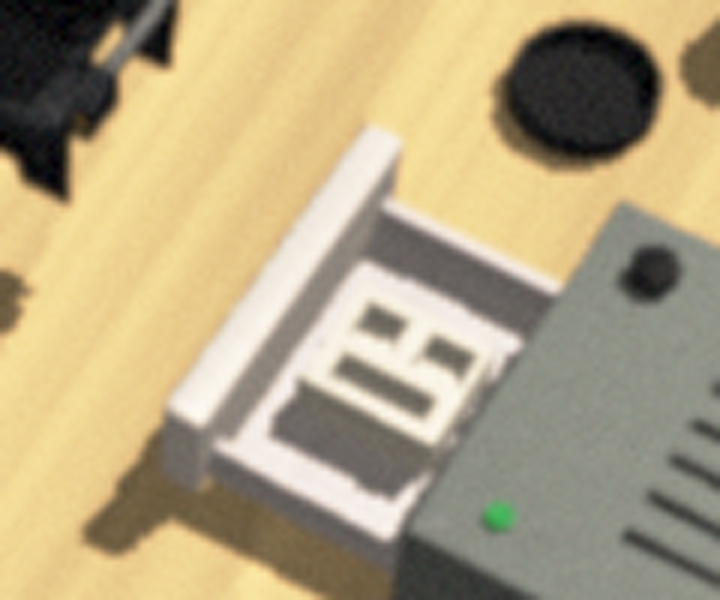

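View pics/t6.png

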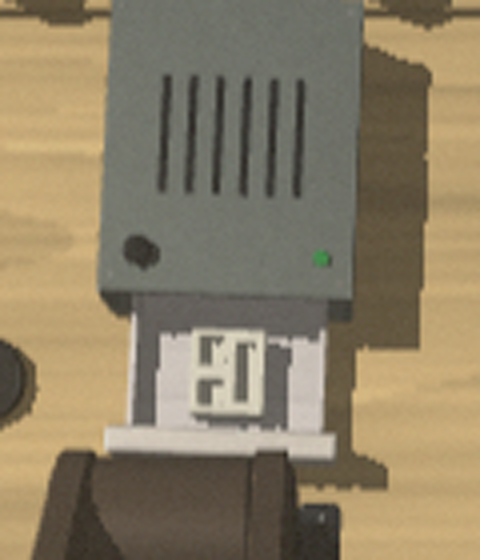

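The mould lies flat on the tray floor, wells up and square to the tray (top crop (228,372)). Next I'll close the fingers and come down in front of the panel.

Request:
{"fn": "play_rows", "kwargs": {
  "increments": [
    {"dx": 0, "dy": 0, "dz": 20, "rx": 0, "ry": 0, "rz": 0},
    {"dx": 0, "dy": 0, "dz": 40, "rx": 0, "ry": 0, "rz": 0},
    {"dx": 0, "dy": 0.5, "dz": 60, "rx": 0, "ry": 0, "rz": 0},
    {"dx": 0, "dy": 0.5, "dz": 75, "rx": 0, "ry": 0, "rz": 0},
    {"dx": -10, "dy": 0.5, "dz": 84, "rx": 0, "ry": 0, "rz": 0},
    {"dx": -25, "dy": 0.5, "dz": 85, "rx": 0, "ry": 0, "rz": 0},
    {"dx": -40, "dy": 0.5, "dz": 85, "rx": 0, "ry": 0, "rz": 0},
    {"dx": -45, "dy": 0.5, "dz": 85, "rx": 0, "ry": 0, "rz": 0}
  ],
  "fingers": 0
}}

```text
t: 9.73
eef_pos: [528.4, 64.3, 208.1]
tcp_rot: [3.141, 0.001, 3.106]
ft_force: [-0.8, 0.8, -0.3]
opening: 0.295
```

```bash
python3 -c "
from h import *
print(env.state()['ft_force'],env.state()['opening'])
delta([540,63.8,208],177.9)
c=cam('scene');save(c,'s7.png',(270,120,420,220),5);c=cam('top');save(c,'t7.png',(230,80,350,220),4)"
```

```text
[-0.76905984  0.8139918  -0.29576544] 0.2951003618545906
d [-11.6  -0.    0.1] 12.0 r [0.003 0.012 0.009]
```

View pics/s7.png

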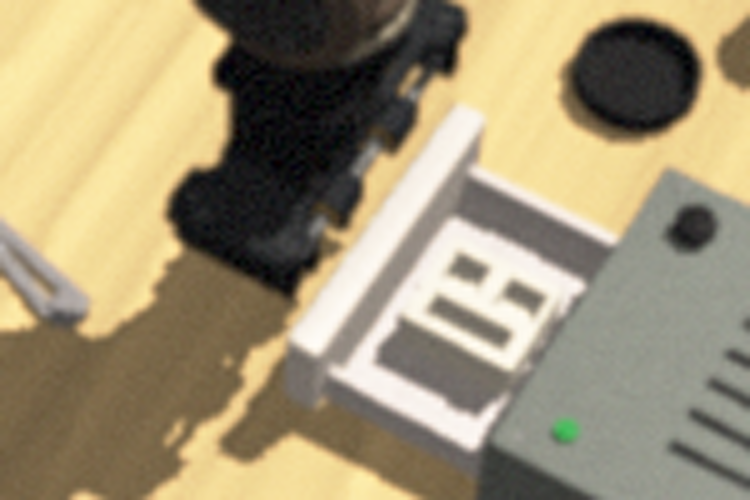

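Request:
{"fn": "play_rows", "kwargs": {
  "increments": [
    {"dx": -2, "dy": 0, "dz": 0, "rx": 0, "ry": 0, "rz": 0},
    {"dx": -4, "dy": 0, "dz": 0, "rx": 0, "ry": 0, "rz": 0},
    {"dx": -6, "dy": 0, "dz": 0, "rx": 0, "ry": 0, "rz": 0},
    {"dx": -8, "dy": 0, "dz": 0, "rx": 0, "ry": 0, "rz": 0},
    {"dx": -10, "dy": 0, "dz": 0, "rx": 0, "ry": 0, "rz": 0},
    {"dx": -12, "dy": 0, "dz": 0, "rx": 0, "ry": 0, "rz": 0},
    {"dx": -14, "dy": 0, "dz": 0, "rx": 0, "ry": 0, "rz": 0},
    {"dx": -16, "dy": 0, "dz": 0, "rx": 0, "ry": 0, "rz": 0}
  ]
}}

```text
t: 10.5
eef_pos: [542.8, 63.8, 208.2]
tcp_rot: [3.141, -0.0, 3.106]
ft_force: [-0.0, 0.9, 0.9]
opening: -0.0
```

Request:
{"fn": "play_rows", "kwargs": {
  "increments": [
    {"dx": -2, "dy": 0, "dz": 0, "rx": 0, "ry": 0, "rz": 0},
    {"dx": -4, "dy": 0, "dz": 0, "rx": 0, "ry": 0, "rz": 0},
    {"dx": -6, "dy": 0, "dz": 0, "rx": 0, "ry": 0, "rz": 0},
    {"dx": -8, "dy": 0, "dz": 0, "rx": 0, "ry": 0, "rz": 0},
    {"dx": -10, "dy": 0, "dz": 0, "rx": 0, "ry": 0, "rz": 0},
    {"dx": -12, "dy": 0, "dz": 0, "rx": 0, "ry": 0, "rz": 0},
    {"dx": -14, "dy": 0, "dz": 0, "rx": 0, "ry": 0, "rz": 0},
    {"dx": -16, "dy": 0, "dz": 0, "rx": 0, "ry": 0, "rz": 0}
  ]
}}

```text
t: 11.17
eef_pos: [558.9, 63.2, 208.1]
tcp_rot: [3.141, -0.0, 3.106]
ft_force: [-0.5, 0.8, -0.2]
opening: 0.008
```

```bash
python3 -c "
from h import *
c=cam('scene');save(c,'s8.png',(270,120,420,220),5);c=cam('top');save(c,'t8.png',(230,80,350,220),4)"
```

```text
(no output)
```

View pics/s8.png

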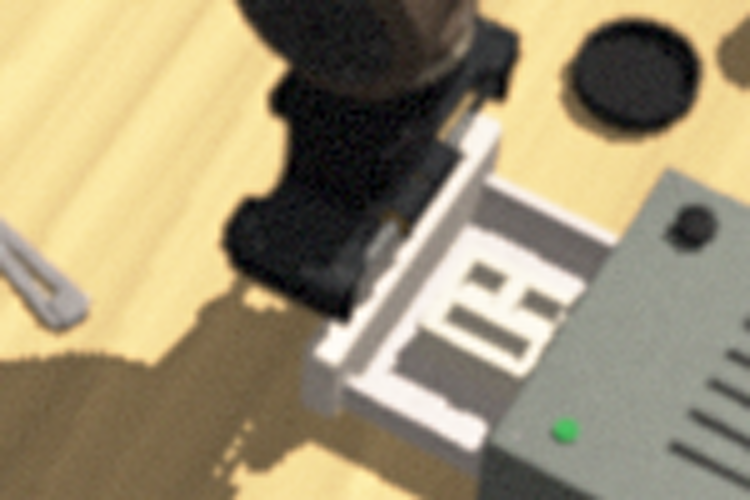

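The fingers are on the panel mid-width, and the tray slides smoothly with hardly any force. Tray ≈ 650 − TCP x. I'll continue in.

Request:
{"fn": "play_rows", "kwargs": {
  "increments": [
    {"dx": -2.5, "dy": 0, "dz": 0, "rx": 0, "ry": 0, "rz": 0},
    {"dx": -5, "dy": 0, "dz": 0, "rx": 0, "ry": 0, "rz": 0},
    {"dx": -7.5, "dy": 0, "dz": 0, "rx": 0, "ry": 0, "rz": 0},
    {"dx": -10, "dy": 0, "dz": 0, "rx": 0, "ry": 0, "rz": 0},
    {"dx": -12.5, "dy": 0, "dz": 0, "rx": 0, "ry": 0, "rz": 0},
    {"dx": -15, "dy": 0, "dz": 0, "rx": 0, "ry": 0, "rz": 0},
    {"dx": -17.5, "dy": 0, "dz": 0, "rx": 0, "ry": 0, "rz": 0},
    {"dx": -20, "dy": 0, "dz": 0, "rx": 0, "ry": 0, "rz": 0}
  ]
}}

```text
t: 11.93
eef_pos: [579.4, 62.4, 208.2]
tcp_rot: [3.141, 0.001, 3.106]
ft_force: [-1.0, 0.3, -0.9]
opening: 0.003
```

Request:
{"fn": "play_rows", "kwargs": {
  "increments": [
    {"dx": -2, "dy": 0, "dz": 0, "rx": 0, "ry": 0, "rz": 0},
    {"dx": -4, "dy": 0, "dz": 0, "rx": 0, "ry": 0, "rz": 0},
    {"dx": -6, "dy": 0, "dz": 0, "rx": 0, "ry": 0, "rz": 0},
    {"dx": -8, "dy": 0, "dz": 0, "rx": 0, "ry": 0, "rz": 0},
    {"dx": -10, "dy": 0, "dz": 0, "rx": 0, "ry": 0, "rz": 0},
    {"dx": -12, "dy": 0, "dz": 0, "rx": 0, "ry": 0, "rz": 0},
    {"dx": -14, "dy": 0, "dz": 0, "rx": 0, "ry": 0, "rz": 0},
    {"dx": -16, "dy": 0, "dz": 0, "rx": 0, "ry": 0, "rz": 0}
  ]
}}

```text
t: 12.6
eef_pos: [595.4, 61.9, 208.2]
tcp_rot: [3.141, 0.0, 3.106]
ft_force: [-2.1, -1.6, 1.2]
opening: 0.005
```

```bash
python3 -c "
from h import *
delta([615,60.3,208],177.9)
c=cam('scene');save(c,'s9.png',(270,120,420,220),5);c=cam('top');save(c,'t9.png',(230,80,350,220),4)"
```

```text
d [-19.6  -0.9   0.2] 20.0 r [0.003 0.001 0.009]
```

View pics/s9.png

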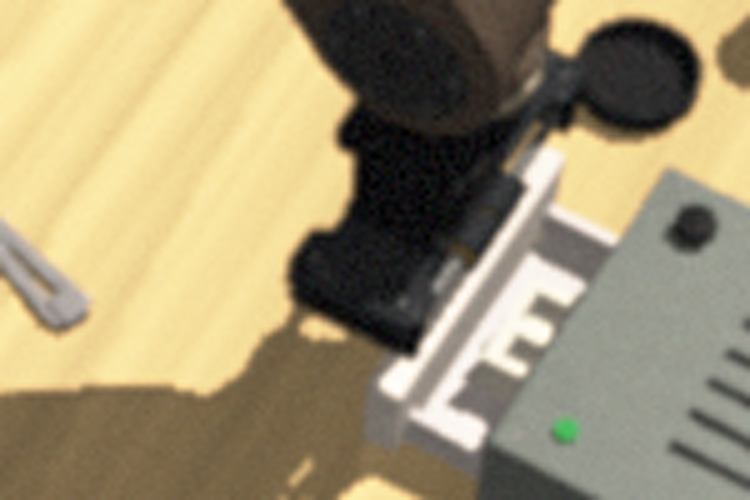

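Request:
{"fn": "play_rows", "kwargs": {
  "increments": [
    {"dx": -1.5, "dy": 0, "dz": 0, "rx": 0, "ry": 0, "rz": 0},
    {"dx": -3, "dy": 0, "dz": 0, "rx": 0, "ry": 0, "rz": 0},
    {"dx": -4.5, "dy": 0, "dz": 0, "rx": 0, "ry": 0, "rz": 0},
    {"dx": -6, "dy": 0, "dz": 0, "rx": 0, "ry": 0, "rz": 0},
    {"dx": -7.5, "dy": 0, "dz": 0, "rx": 0, "ry": 0, "rz": 0},
    {"dx": -9, "dy": 0, "dz": 0, "rx": 0, "ry": 0, "rz": 0},
    {"dx": -10.5, "dy": 0, "dz": 0, "rx": 0, "ry": 0, "rz": 0},
    {"dx": -12, "dy": 0, "dz": 0, "rx": 0, "ry": 0, "rz": 0}
  ]
}}

```text
t: 13.37
eef_pos: [607.7, 61.4, 208.1]
tcp_rot: [3.141, 0.001, 3.106]
ft_force: [-2.5, -1.7, 1.6]
opening: 0.006
```

Request:
{"fn": "play_rows", "kwargs": {
  "increments": [
    {"dx": -1, "dy": 0, "dz": 0, "rx": 0, "ry": 0, "rz": 0},
    {"dx": -2, "dy": 0, "dz": 0, "rx": 0, "ry": 0, "rz": 0},
    {"dx": -3, "dy": 0, "dz": 0, "rx": 0, "ry": 0, "rz": 0},
    {"dx": -4, "dy": 0, "dz": 0, "rx": 0, "ry": 0, "rz": 0},
    {"dx": -5, "dy": 0, "dz": 0, "rx": 0, "ry": 0, "rz": 0},
    {"dx": -6, "dy": 0, "dz": 0, "rx": 0, "ry": 0, "rz": 0}
  ]
}}

```text
t: 13.87
eef_pos: [613.7, 61.1, 208.1]
tcp_rot: [3.141, 0.0, 3.106]
ft_force: [-5.0, -1.4, 1.1]
opening: 0.002
```

Request:
{"fn": "play_rows", "kwargs": {
  "increments": [
    {"dx": -1, "dy": 0, "dz": 0, "rx": 0, "ry": 0, "rz": 0},
    {"dx": -2, "dy": 0, "dz": 0, "rx": 0, "ry": 0, "rz": 0},
    {"dx": -3, "dy": 0, "dz": 0, "rx": 0, "ry": 0, "rz": 0},
    {"dx": -4, "dy": 0, "dz": 0, "rx": 0, "ry": 0, "rz": 0}
  ]
}}

```text
t: 14.2
eef_pos: [617.8, 61.0, 208.1]
tcp_rot: [3.141, 0.0, 3.106]
ft_force: [-4.7, -2.1, 1.5]
opening: 0.005
```

Request:
{"fn": "play_rows", "kwargs": {
  "increments": [
    {"dx": -0.7, "dy": 0, "dz": 0, "rx": 0, "ry": 0, "rz": 0},
    {"dx": -1.4, "dy": 0, "dz": 0, "rx": 0, "ry": 0, "rz": 0},
    {"dx": -2, "dy": 0, "dz": 0, "rx": 0, "ry": 0, "rz": 0}
  ]
}}

```text
t: 14.45
eef_pos: [619.8, 60.9, 208.1]
tcp_rot: [3.141, 0.0, 3.106]
ft_force: [-5.0, -1.2, 1.8]
opening: 0.001
```

Request:
{"fn": "play_rows", "kwargs": {
  "increments": [
    {"dx": -0.7, "dy": 0, "dz": 0, "rx": 0, "ry": 0, "rz": 0},
    {"dx": -1.4, "dy": 0, "dz": 0, "rx": 0, "ry": 0, "rz": 0}
  ]
}}

```text
t: 14.62
eef_pos: [621.3, 60.8, 208.1]
tcp_rot: [3.141, -0.0, 3.106]
ft_force: [-5.3, -2.3, 2.5]
opening: 0.006
```

Request:
{"fn": "play_rows", "kwargs": {
  "increments": [
    {"dx": -0.7, "dy": 0, "dz": 0, "rx": 0, "ry": 0, "rz": 0},
    {"dx": -1.4, "dy": 0, "dz": 0, "rx": 0, "ry": 0, "rz": 0}
  ]
}}

```text
t: 14.78
eef_pos: [622.7, 60.8, 208.2]
tcp_rot: [3.141, -0.0, 3.106]
ft_force: [-4.7, -1.3, 2.8]
opening: 0.006
```

Request:
{"fn": "play_rows", "kwargs": {
  "increments": [
    {"dx": -0.7, "dy": 0, "dz": 0, "rx": 0, "ry": 0, "rz": 0},
    {"dx": -1.4, "dy": 0, "dz": 0, "rx": 0, "ry": 0, "rz": 0}
  ]
}}

```text
t: 14.95
eef_pos: [624.1, 60.7, 208.1]
tcp_rot: [3.141, -0.001, 3.106]
ft_force: [-5.4, -2.0, 3.1]
opening: 0.008
```

Request:
{"fn": "play_rows", "kwargs": {
  "increments": [
    {"dx": -0.6, "dy": 0, "dz": 0, "rx": 0, "ry": 0, "rz": 0},
    {"dx": -1.2, "dy": 0, "dz": 0, "rx": 0, "ry": 0, "rz": 0}
  ]
}}

```text
t: 15.12
eef_pos: [625.2, 60.7, 208.2]
tcp_rot: [3.141, -0.001, 3.106]
ft_force: [-5.5, -1.3, 2.4]
opening: 0.006
```

Request:
{"fn": "play_rows", "kwargs": {
  "increments": [
    {"dx": -0.6, "dy": 0, "dz": 0, "rx": 0, "ry": 0, "rz": 0},
    {"dx": -1.2, "dy": 0, "dz": 0, "rx": 0, "ry": 0, "rz": 0}
  ]
}}

```text
t: 15.28
eef_pos: [626.4, 60.6, 208.1]
tcp_rot: [3.141, -0.002, 3.106]
ft_force: [-6.6, -2.0, 2.9]
opening: 0.004
```

```bash
python3 -c "
from h import *
s=env.state();print(s['eef_pos'],s['ft_force'])
c=cam('scene');save(c,'s10.png',(270,120,420,220),5)"
```

```text
[626.36963664  60.61676769 208.13784108] [-6.58832079 -1.9870125   2.86462031]
```

View pics/s10.png

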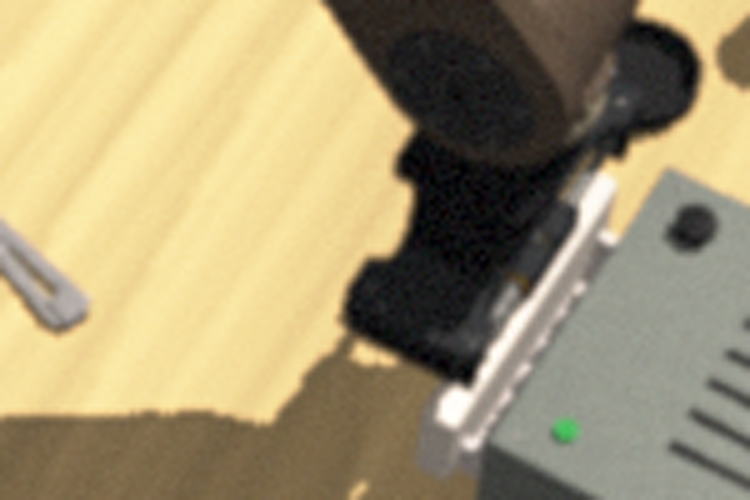

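The panel is close to the case, square, and the push is steady at about 6 N. I'll go on in millimetre steps.

Request:
{"fn": "play_rows", "kwargs": {
  "increments": [
    {"dx": -0.5, "dy": 0, "dz": 0, "rx": 0, "ry": 0, "rz": 0},
    {"dx": -1, "dy": 0, "dz": 0, "rx": 0, "ry": 0, "rz": 0}
  ]
}}

```text
t: 15.5
eef_pos: [627.4, 60.6, 208.2]
tcp_rot: [3.141, -0.002, 3.106]
ft_force: [-6.2, -1.2, 2.4]
opening: 0.004
```

Request:
{"fn": "play_rows", "kwargs": {
  "increments": [
    {"dx": -0.5, "dy": 0, "dz": 0, "rx": 0, "ry": 0, "rz": 0},
    {"dx": -1, "dy": 0, "dz": 0, "rx": 0, "ry": 0, "rz": 0}
  ]
}}

```text
t: 15.67
eef_pos: [628.4, 60.5, 208.2]
tcp_rot: [3.141, -0.003, 3.106]
ft_force: [-5.3, -1.8, 2.8]
opening: 0.004
```

Request:
{"fn": "play_rows", "kwargs": {
  "increments": [
    {"dx": -0.5, "dy": 0, "dz": 0, "rx": 0, "ry": 0, "rz": 0},
    {"dx": -1, "dy": 0, "dz": 0, "rx": 0, "ry": 0, "rz": 0}
  ]
}}

```text
t: 15.83
eef_pos: [629.3, 60.5, 208.1]
tcp_rot: [3.141, -0.003, 3.106]
ft_force: [-6.1, -1.7, 2.8]
opening: 0.006
```

Request:
{"fn": "play_rows", "kwargs": {
  "increments": [
    {"dx": -0.5, "dy": 0, "dz": 0, "rx": 0, "ry": 0, "rz": 0},
    {"dx": -1, "dy": 0, "dz": 0, "rx": 0, "ry": 0, "rz": 0}
  ]
}}

```text
t: 16.0
eef_pos: [630.2, 60.5, 208.2]
tcp_rot: [3.142, -0.004, 3.106]
ft_force: [-5.7, -1.2, 2.8]
opening: 0.004
```

Request:
{"fn": "play_rows", "kwargs": {
  "increments": [
    {"dx": -0.5, "dy": 0, "dz": 0, "rx": 0, "ry": 0, "rz": 0},
    {"dx": -1, "dy": 0, "dz": 0, "rx": 0, "ry": 0, "rz": 0}
  ]
}}

```text
t: 16.17
eef_pos: [631.1, 60.5, 208.2]
tcp_rot: [3.142, -0.004, 3.106]
ft_force: [-5.8, -2.0, 3.4]
opening: 0.005
```

Request:
{"fn": "play_rows", "kwargs": {
  "increments": [
    {"dx": -0.5, "dy": 0, "dz": 0, "rx": 0, "ry": 0, "rz": 0},
    {"dx": -1, "dy": 0, "dz": 0, "rx": 0, "ry": 0, "rz": 0}
  ]
}}

```text
t: 16.33
eef_pos: [632.0, 60.4, 208.2]
tcp_rot: [3.142, -0.005, 3.106]
ft_force: [-6.8, -1.5, 3.5]
opening: 0.005
```

Request:
{"fn": "play_rows", "kwargs": {
  "increments": [
    {"dx": -0.6, "dy": 0, "dz": 0, "rx": 0, "ry": 0, "rz": 0},
    {"dx": -1.1, "dy": 0, "dz": 0, "rx": 0, "ry": 0, "rz": 0}
  ]
}}

```text
t: 16.5
eef_pos: [633.0, 60.4, 208.2]
tcp_rot: [3.142, -0.006, 3.106]
ft_force: [-7.1, -1.3, 3.2]
opening: 0.004
```

Request:
{"fn": "play_rows", "kwargs": {
  "increments": [
    {"dx": -0.6, "dy": 0, "dz": 0, "rx": 0, "ry": 0, "rz": 0},
    {"dx": -1.1, "dy": 0, "dz": 0, "rx": 0, "ry": 0, "rz": 0}
  ]
}}

```text
t: 16.67
eef_pos: [633.9, 60.4, 208.2]
tcp_rot: [-3.142, -0.007, 3.106]
ft_force: [-7.2, -1.6, 4.0]
opening: 0.004
```

Request:
{"fn": "play_rows", "kwargs": {
  "increments": [
    {"dx": -0.6, "dy": 0, "dz": 0, "rx": 0, "ry": 0, "rz": 0},
    {"dx": -1.1, "dy": 0, "dz": 0, "rx": 0, "ry": 0, "rz": 0}
  ]
}}

```text
t: 16.83
eef_pos: [634.8, 60.3, 208.2]
tcp_rot: [-3.142, -0.008, 3.106]
ft_force: [-6.4, -2.2, 3.8]
opening: 0.003
```

Request:
{"fn": "play_rows", "kwargs": {
  "increments": [
    {"dx": -0.6, "dy": 0, "dz": 0, "rx": 0, "ry": 0, "rz": 0},
    {"dx": -1.1, "dy": 0, "dz": 0, "rx": 0, "ry": 0, "rz": 0}
  ]
}}

```text
t: 17.0
eef_pos: [635.6, 60.3, 208.2]
tcp_rot: [-3.141, -0.009, 3.106]
ft_force: [-6.9, -1.1, 3.4]
opening: 0.003
```

Request:
{"fn": "play_rows", "kwargs": {
  "increments": [
    {"dx": -0.6, "dy": 0, "dz": 0, "rx": 0, "ry": 0, "rz": 0},
    {"dx": -1.1, "dy": 0, "dz": 0, "rx": 0, "ry": 0, "rz": 0}
  ]
}}

```text
t: 17.17
eef_pos: [636.5, 60.3, 208.2]
tcp_rot: [-3.141, -0.01, 3.106]
ft_force: [-7.6, -1.1, 3.0]
opening: 0.003
```

Request:
{"fn": "play_rows", "kwargs": {
  "increments": [
    {"dx": -0.6, "dy": 0, "dz": 0, "rx": 0, "ry": 0, "rz": 0},
    {"dx": -1.1, "dy": 0, "dz": 0, "rx": 0, "ry": 0, "rz": 0}
  ]
}}

```text
t: 17.33
eef_pos: [637.3, 60.2, 208.2]
tcp_rot: [-3.141, -0.011, 3.106]
ft_force: [-6.8, -2.1, 3.8]
opening: 0.006
```

```bash
python3 -c "
from h import *
s=env.state();print(s['eef_pos'],s['ft_force'],s['moment'])
c=cam('scene');save(c,'s11.png',(270,120,420,220),5)"
```

```text
[637.34872021  60.24689612 208.22592317] [-6.80243448 -2.10139909  3.81633191] [-0.26527829  1.06161861 -0.0593471 ]
```

View pics/s11.png

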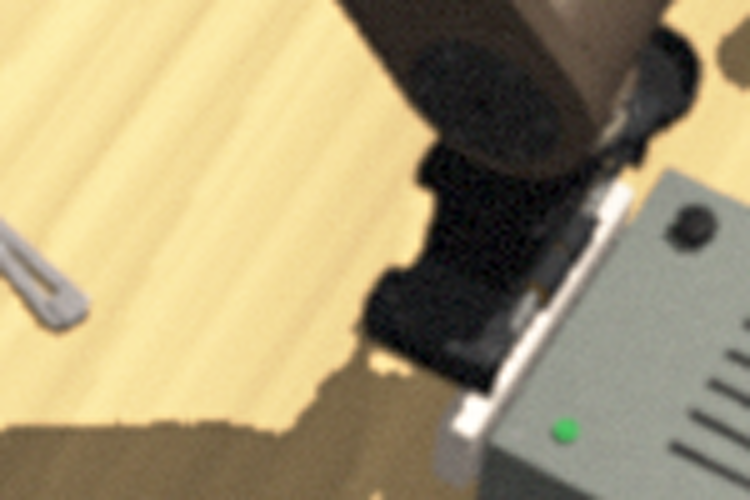

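The tool tilts about 0.6° as the compliance drifts. I'll counter it with small ry corrections.

Request:
{"fn": "play_rows", "kwargs": {
  "increments": [
    {"dx": -0.5, "dy": 0, "dz": 0, "rx": 0, "ry": -0.02, "rz": 0},
    {"dx": -1, "dy": 0, "dz": 0, "rx": 0, "ry": -0.02, "rz": 0}
  ]
}}

```text
t: 17.55
eef_pos: [638.1, 60.2, 208.2]
tcp_rot: [-3.141, -0.01, 3.106]
ft_force: [-7.9, -1.1, 4.2]
opening: 0.002
```

Request:
{"fn": "play_rows", "kwargs": {
  "increments": [
    {"dx": -0.5, "dy": 0, "dz": 0, "rx": 0, "ry": -0.02, "rz": 0},
    {"dx": -1, "dy": 0, "dz": 0, "rx": 0, "ry": -0.02, "rz": 0}
  ]
}}

```text
t: 17.72
eef_pos: [638.5, 60.2, 208.2]
tcp_rot: [-3.141, -0.011, 3.106]
ft_force: [-11.2, -2.3, 6.6]
opening: 0.006
```

Request:
{"fn": "play_rows", "kwargs": {
  "increments": [
    {"dx": -0.5, "dy": 0, "dz": 0, "rx": 0, "ry": -0.02, "rz": 0},
    {"dx": -1, "dy": 0, "dz": 0, "rx": 0, "ry": -0.02, "rz": 0}
  ]
}}

```text
t: 17.88
eef_pos: [638.8, 60.2, 208.2]
tcp_rot: [-3.141, -0.012, 3.106]
ft_force: [-13.6, -1.2, 7.3]
opening: 0.007
```

The buffer is reached: the push rose from 7 N to 13.6 N over less than a millimetre at x ≈ 638.5. I'll let go now, evenly.

Request:
{"fn": "play_rows", "kwargs": {
  "increments": [
    {"dx": 2, "dy": 0, "dz": 0, "rx": 0, "ry": 0, "rz": 0},
    {"dx": 4, "dy": 0, "dz": 0, "rx": 0, "ry": 0, "rz": 0},
    {"dx": 7, "dy": 0, "dz": 0, "rx": 0, "ry": 0, "rz": 0},
    {"dx": 10, "dy": 0, "dz": 0, "rx": 0, "ry": 0, "rz": 0},
    {"dx": 14, "dy": 0, "dz": 0, "rx": 0, "ry": 0, "rz": 0}
  ]
}}

```text
t: 18.3
eef_pos: [625.1, 60.8, 208.5]
tcp_rot: [-3.141, -0.01, 3.106]
ft_force: [0.5, 0.0, 0.2]
opening: 0.0
```

```bash
python3 -c "
from h import *
s=env.state();print(s['eef_pos'],s['ft_force'],s['moment'])
c=cam('scene');save(c,'s12.png',(270,120,420,220),5)"
```

```text
[625.06274642  60.79925396 208.51644185] [0.4578147  0.01510975 0.23735929] [ 0.02967643 -0.01915222  0.00050362]
```

View pics/s12.png

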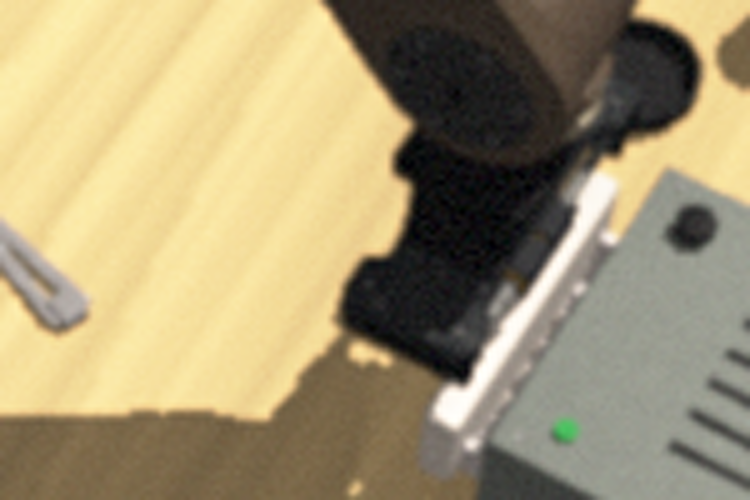

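There is no force on the fingers and the panel stopped about 10 mm out, as a caught tray should. I'll back well away and look.

Request:
{"fn": "play_rows", "kwargs": {
  "increments": [
    {"dx": 8, "dy": 0, "dz": 0, "rx": 0, "ry": 0, "rz": 0},
    {"dx": 18, "dy": 0, "dz": 0, "rx": 0, "ry": 0, "rz": 0},
    {"dx": 32, "dy": 0, "dz": 0, "rx": 0, "ry": 0, "rz": 0},
    {"dx": 50, "dy": 0, "dz": 0, "rx": 0, "ry": 0, "rz": 0},
    {"dx": 70, "dy": 0, "dz": -10, "rx": 0, "ry": 0, "rz": 0},
    {"dx": 90, "dy": 0, "dz": -35, "rx": 0, "ry": 0, "rz": 0},
    {"dx": 110, "dy": 0, "dz": -65, "rx": 0, "ry": 0, "rz": 0},
    {"dx": 130, "dy": 0, "dz": -95, "rx": 0, "ry": 0, "rz": 0}
  ]
}}

```text
t: 19.02
eef_pos: [494.0, 65.5, 305.4]
tcp_rot: [-3.141, -0.012, 3.106]
ft_force: [1.3, 0.4, -0.1]
opening: 0.001
```

Request:
{"fn": "play_rows", "kwargs": {
  "increments": [
    {"dx": 10, "dy": 0, "dz": -20, "rx": 0, "ry": 0, "rz": 0},
    {"dx": 20, "dy": 0, "dz": -40, "rx": 0, "ry": 0, "rz": 0},
    {"dx": 25, "dy": 0, "dz": -50, "rx": 0, "ry": 0, "rz": 0},
    {"dx": 25, "dy": 0, "dz": -50, "rx": 0, "ry": 0, "rz": 0},
    {"dx": 25, "dy": 0, "dz": -50, "rx": 0, "ry": 0, "rz": 0},
    {"dx": 25, "dy": 0, "dz": -50, "rx": 0, "ry": 0, "rz": 0},
    {"dx": 25, "dy": 0, "dz": -50, "rx": 0, "ry": 0, "rz": 0},
    {"dx": 25, "dy": 0, "dz": -50, "rx": 0, "ry": 0, "rz": 0}
  ]
}}

```text
t: 19.68
eef_pos: [470.0, 66.3, 354.6]
tcp_rot: [-3.141, -0.013, 3.106]
ft_force: [0.3, 0.3, -1.8]
opening: 0.003
```

```bash
python3 -c "
from h import *
s=env.state();print(s['t'],s['eef_pos'],s['ft_force'])
c=cam('scene');save(c,'s13.png');save(c,'s13c.png',(320,120,440,220),6);c=cam('top');save(c,'t13.png')"
```

```text
19.6833 [469.98526071  66.34113017 354.6225374 ] [ 0.32342812  0.27463038 -1.82494058]
```

View pics/s13.png

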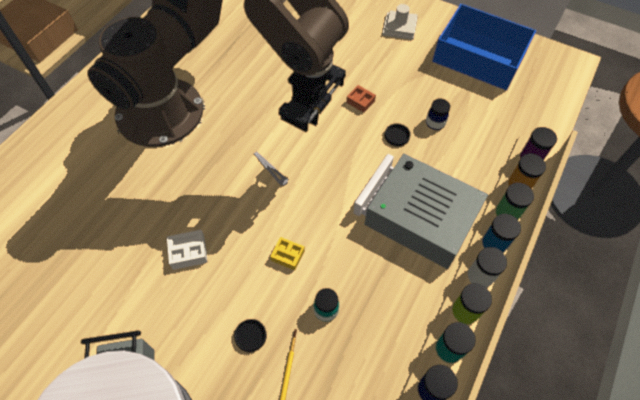

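View pics/s13c.png

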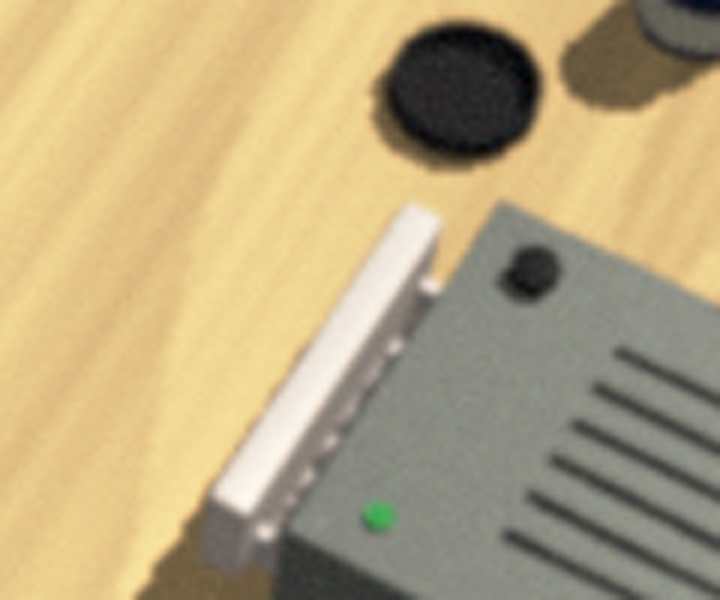

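View pics/t13.png

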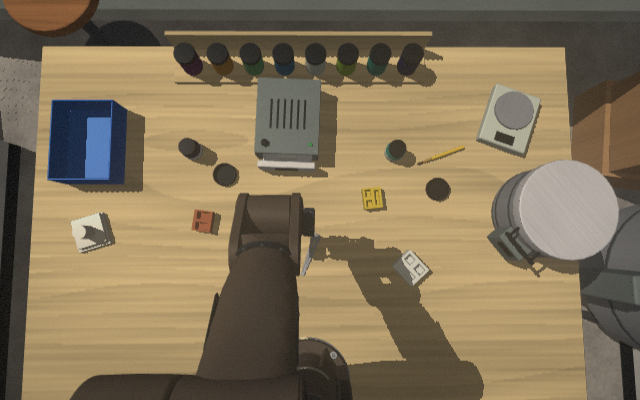

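The tray has stayed in for over a second with nothing touching it, and the bystanders are unmoved. I'll measure the tray reading and check for drift before handing in.

```bash
python3 - <<'E'
from h import *
c=cam('scene'); a=np.array
f=lambda x,y,z: ray(c,320+x/6,120+y/6,z)[:2]
ax=a([np.cos(np.radians(-2.1)),np.sin(np.radians(-2.1))])
back=(f(440,220,65)+f(240,510,65))/2; front=(f(412,203,65)+f(212,490,65))/2; case=(f(500,205,85)+f(285,530,85))/2
print('back',back,'front',front,'case',case,'tray',(case-back)@ax,(case-front)@ax-20)
old=cv2.imread('pics/s13c.png'); save(c,'s14c.png',(320,120,440,220),6); print('change',cv2.absdiff(old,cv2.imread('pics/s14c.png')).mean())
for n in('scene','top'):
    o=cv2.imread(f'pics/{n}0.png').astype(int); k=cam(n)['image'][:,:,::-1].astype(int); d=abs(o-k).max(2)>60
    for nm,p in dict(clay=(481,319,28),tealjar=ray(cam('top'),396,148,75),navyjar=ray(cam('top'),190,147,75),lid1=ray(cam('top'),225,174,15),lid2=ray(cam('top'),438,189,15),brush=ray(cam('top'),441,155,5),tweez=ray(cam('top'),311,255,3),yellow=ray(cam('top'),373,198,28)).items():
        u,v=proj(cam(n),p).astype(int); print(n,nm,d[max(v-12,0):v+12,u-12:u+12].mean().round(3),end='; ')
E
```

```text
back [656.6793008   57.85973789] front [642.52560593  60.26023052] case [679.57848984  55.52939013] tray 22.969202387120667 17.20135450435378
change 1.7167330246913581
scene clay 0.0; scene tealjar 0.0; scene navyjar 0.0; scene lid1 0.0; scene lid2 0.0; scene brush 0.0; scene tweez 0.234; scene yellow 0.0; top clay 0.0; top tealjar 0.0; top navyjar 0.0; top lid1 0.0; top lid2 0.0; top brush 0.0; top tweez 0.288; top yellow 0.0;
```

The tray reads about 0.017–0.023, which is inside the latched range, and it isn't drifting. The tweezers patch differs only because the arm's shadow falls on it; they lie in the same place in both views. Handing in.

```bash
python3 -c "
from h import *
print(env.job_done())"
```

```text
the job is handed in; nothing more can be done
None
```

The white mould is in the tray and the tray is latched in by itself. I handed the job in at about 20 s of the 72 s allowed.

- **Placing:** I took the smaller white three-well mould across its 56 mm side and set it flat in the middle of the tray, wells up. Both cameras confirmed this before I pushed.
- **Pushing:** I pushed the panel at mid-width with closed fingers. The push was about 5–8 N until the buffer, where it climbed to 13.6 N (about 15 N including the upward part), below the 18 N limit. The latch caught on the first push, and the fingers felt no force after letting go.
- **Last checks:** The tray stood about 17–23 mm out, inside the 12–36 mm latched range. It stayed put for over a second with nothing touching it.
- **Bystanders:** All image patches were unchanged except the tweezers'. The arm's shadow falls across them; by eye they lie where they were.
- **Disagreements:**
    - The two edges used for the final tray reading differ by about 6 mm, but both fall inside the range.
    - The tool tilted about 0.7° during the push.
    - The mould can no longer be seen inside the case; it was last seen lying flat while the tray was going in.

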